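# Turn the carousel's chocked bay to the chute and let the tin roll in

### The job

Push the little wooden carousel round by its rim until the bay with the sloping wooden chock faces squarely into the chute. Only then swing the gate lever fully over, so that the flap drops and the tin rolls out, comes to rest against the chock and stays there. Do not touch the tin itself, and leave everything else on the bench where it stands.

Things in the scene. Friction and masses are not known exactly. Their poses are not given: they have to be found in the camera images.
- station: Fixed stand with carousel, chute and gate; place and yaw vary. Origin: on the carousel's axis at bench height; +y points from the carousel up the chute, +x to the side away from the gate lever, z up.
- lip (a point): Middle of the chute floor's lower lip (station y = 180 mm), 62 mm above the bench. From here the aluminium chute rises at 8 degrees along station +y: 170 mm long, 106 mm wide outside, with side walls and end wall 28 mm above its floor.
- carousel (a joint): Turn of the round wooden carousel about its vertical axis, rad, counter-clockwise from above; no stops, friction (0.13 N m) keeps it where it is left. The value is the angle from station +y (the chute) to the middle of the chocked bay: 0 or 2 pi = it faces the chute. Platter 140 mm in radius, 12 mm thick, top 50 mm above the bench. Hub 16 mm in radius, top 105 mm.
- peg_a (a point): Middle height of one of four upright wooden push pegs on the platter, 14 mm thick, 45 mm tall, tops 95 mm above the bench. They stand 125 mm from the axis, at 45 (this one), 135, 225 and 315 degrees counter-clockwise of the middle of the chocked bay, between the four bays.
- jar (a point): Top of a glass jar with steel lid (56 mm thick, top 119 mm above the bench), fixed on the platter in the bay 90 degrees clockwise of the chocked one, 85 mm from the axis. In the bay opposite the jar a black battery block is fixed, 50 x 70 mm, top 116 mm.
- bay (a point): Point on the platter's top in the middle of the chocked bay, 120 mm from the axis; turns with it. That bay has a sloping wooden board (chock) 70 mm wide across its inner side, top 93 mm above the bench, and a 5 mm high rail 121 mm from the axis. The bay opposite has such a rail but no chock.
- mouth (a point): Fixed point of the stand, 120 mm from the axis towards the chute, at platter height: where bay must come.
- seat (a point): Where the tin's centre lies when it rests between chock and rail: 98 mm from the axis in the chocked bay, 83 mm above the bench; turns with the carousel.
- gate (a joint): Turn of the gate, rad: 0 = steel flap, 38 mm high, stands across the lip and holds the tin; 1.57 (stop) = flap folded down towards the carousel, in line with the chute floor. Hinge along station x at lip. Friction 0.035 N m (about 0.5 N at the lever's ball), no spring.
- gate_knob (a point): Ball (20 mm) on the end of the gate lever, a 10 mm rod of 85 mm fixed to the flap, outside the chute 68 mm to -x of its middle. The lever leans 25 degrees up-chute at gate 0 (ball 139 mm high), is upright at 0.44 (147 mm) and leans 65 degrees over the carousel when open (98 mm). Push it level along station -y until the flap is fully down.
- tin_center (a point): Centre of the steel tin with paper label, a cylinder 66 mm in diameter and 84 mm long, about 0.3 kg, lying across the chute against the flap at the start; its axis is level, along station x. Its top is then about 133 mm above the bench.
- spray_can: bystander, loose; leave it alone. Tall can, 58 mm in diameter, 170 mm high, standing close to the carousel's rim, about 208 mm from the axis: an obstacle for the hand. Origin: centre of its underside.
- battery: bystander, loose; leave it alone. Tool battery 66 x 56 x 59 mm high, close to the carousel's rim. Origin: centre of its underside.
- screw_box: bystander, loose; leave it alone. Cardboard box 70 x 50 x 45 mm high, close to the carousel's rim. Origin: centre of its underside.
- tape_roll: bystander, loose; leave it alone. Roll of tape, 90 mm in diameter, 40 mm high. Origin: centre of its underside.
- offcut: bystander, loose; leave it alone. Wood offcut 130 x 40 x 30 mm. Origin: centre of its underside.
- screwdriver: bystander, loose; leave it alone. Screwdriver lying on the bench. Origin: its middle underneath.
- glue: bystander, loose; leave it alone. Small bottle, 48 mm in diameter, 120 mm high. Origin: centre of its underside.
- tin: The same tin; its own frame lies at the middle of the side that is underneath at the start and turns as the tin rolls, so use tin_center for where it is.
Not all that is in view belongs to the job. There is more than one size of the tin; the job needs the middle-sized.

How it is judged (in metres and radians):
On the way, in this order (a step that is already met when the one before it is completed fails the run):
1. the chocked bay faces the chute (within 12 mm at the rim) with the gate still shut and the tin waiting behind it (horizontal distance between bay and mouth below 0.012 m and value of joint gate below 0.2 rad and distance of tin_center from where it was at the start of the episode below 0.02 m), for 0.2 s.
2. the gate is swung fully open (value of joint gate above 1.4 rad), for 0.1 s.
At the end, for the whole second after the job is handed in: The chocked bay faces the chute within 15 mm at the rim, the gate is fully down (over 1.4 rad), the tin lies still against the chock, its centre within 18 mm of its seat, and the carousel is at rest (horizontal distance between bay and mouth below 0.015 m and value of joint gate above 1.4 rad and distance between tin_center and seat below 0.018 m and linear speed of tin below 0.02 m/s and angular speed of tin below 0.5 rad/s and velocity of joint carousel between -0.05 and 0.05 rad/s); the robot touches nothing.
It fails at once if the gate is opened before the chocked bay faces the chute (value of joint gate above 0.3 rad and horizontal distance between bay and mouth above 0.02 m).
It fails at once if the tin is gripped or pushed by the fingers (contact force between tin and the fingers above 3 N).
It fails at once if a bystander is shoved more than 20 mm or toppled (distance of any of spray_can, battery, screw_box, tape_roll, offcut, screwdriver, glue from where it was at the start of the episode above 0.02 m or angle between any of spray_can, battery, screw_box, glue's own z axis and vertical above 0.3 rad).
It also fails if it takes over 67 s, if anything falls off the work surface, if the arm or the gripper's body presses on something with over 40 N, if the wrist force passes 120 N, or if a joint passes its speed limit or range.

### The arm

A 6-joint arm with a two-finger parallel gripper is mounted at the origin on the work surface. World frame = base frame: x ahead of the robot, y to its left, z up, the work surface at z = 0. Lengths are in mm, angles in degrees, forces in N, time in s.
With the tool pointing down it reaches from about 350 to 850 mm from the base axis. Payload 8.1 kg.
Tool frame: the origin (TCP) lies at the centre of the arm's flange, where the gripper is bolted on; the fingertips stand 173 mm ahead of it and the grasp point (between the pads) lies 155 mm ahead of it; z points along the fingers, y is the line along which they close (so a half turn about z gives the same grasp; the last joint's range is limited). The gripper opens to 85 mm and grips with 20 to 120 N. Pads are 22 mm wide; open, the fingers measure 114 mm over their backs; the gripper's body (76 mm by 85 mm) begins 54 mm behind the grasp point. The pads swing forward as they close: fully open they stand 13 mm farther back than shut.
Start: joints at [-81.44, 7.471, 85.268, -0, 87.261, -4.893], TCP at [139.61, -583.537, 404.692] pointing down, gripper open.
Joint ranges: [-169.43, 169.43], [-51.17, 129.36], [1.28, 143.12], [-76.62, 256.62], [0, 156.53], [-152.29, 152.29]. Speed limits (degrees/s): [136.94, 136.94, 159.86, 180, 180, 180].

### API

Orientations are given as [roll, pitch, yaw] about the fixed x, y, z axes, in that order (R = Rz(yaw) Ry(pitch) Rx(roll)).
In Python, from bench import * gives the robot as it stands.
- The arm moves only by the shell command python3 -m jog 'ROWS' [FORCE]. ROWS is text: rows parted by semicolons, each of 7 numbers parted by spaces: the shift along the tool's x, y, z scaled (see below), then the turn, a rotation vector about the tool's x, y, z scaled (see below), then the closure, from -1 (fully open) to 1 (shut). In form: tx ty tz wx wy wz hand; .... A call has 1 to 5 rows; each row shifts and turns the commanded pose from where the row before left it, along the tool's axes as they then stand; what a row does not reach is not made up. The controller multiplies each number of a shift by 0.1 m and each number of a turn by 60 degrees. A row lasts 1/8 s, in which the tool goes at most 62.5 mm and 10.7 degrees, less where a joint would pass 70% of its speed; a pose out of reach is approached as far as the arm can. A call with a number of a shift or a turn outside -1 to 1 is refused whole. A call with a gripper value outside its range is refused whole. The fingers move at their own pace and stop on an object; FORCE is the grip in N (left out, the last holds). Time passes only in rows, so rows that do not move let the fingers close. It gives the time, the measured TCP pose, the force, the opening and the grip force at its end, in the units of the state.
- sense(): the state, without advancing time (a new reading comes with each control period).
- snapshot(name): name is "scene" or "top" or "wrist"; returns a dict with "img" (400x640x3 uint8, red, green, blue), "fx", "fy", "cx", "cy" (pixels), "extrinsics" (4x4, takes a point from camera to world coordinates). Camera axes: x right, y down, z forward; pixel columns grow to the right and rows downward; lengths in mm; the calibration is good to about 2 mm. A picture is of the moment at which its call begins. There is no depth.
- hand_in(): hands the job in; it is judged then, once.
The state is a dict: "time": time; "joint_pos": joint angles; "qd": joint speeds; "joint_efforts": joint torques, N m; "tool_pos": TCP position; "tcp_rot": TCP orientation; "ft_force": force on the tool from outside, world axes, zero at the start; "wrist_torque": the same for the moment, N m; "finger_gap": finger opening in mm; "grip_force": force on a finger pad.
Only numpy, scipy, OpenCV 4.12 (cv2) and the standard library are available. Lean on these libraries where they do the work, as an engineer would, in place of code of your own. Each camera call takes 0.05 s, during which the arm holds its last target. There are 200 camera calls.

## Working session

There is one attempt and no reset: what is moved stays moved. The work goes in short steps, Python scripts to look and compute and a shell command to move; the robot and the scene stay as the last step left them, time stands still between calls to the robot, and variables do not carry over. Pictures are saved under pics/ and viewed, at most 12 in all, crops included, and the job is handed in when it is done.

```bash
mkdir -p pics; ls
python3 - <<'E'
from bench import *
import cv2
s=sense();print(s)
for n in ("top","scene"):
    d=snapshot(n);cv2.imwrite(f"pics/{n}0.png",d["img"][:,:,::-1]);print(n,d["fx"],d["fy"],d["cx"],d["cy"],d["extrinsics"])
E
```

```text
pics
{'time': 0.0, 'joint_pos': array([-8.14402486e+01,  7.51600032e+00,  8.53303913e+01,  7.61880279e-04,
        8.72621158e+01, -4.89205716e+00]), 'qd': array([ 0.04484601, -0.01180275, -0.07321983,  0.08780166, -0.01149644,
        0.00950219]), 'joint_efforts': array([-1.34418701e-04, -5.69392061e+01, -5.00562823e+01, -3.84221694e-04,
        1.46655750e-02, -1.64530832e-05]), 'tool_pos': array([ 139.57574056, -583.29791103,  403.62417244]), 'tcp_rot': array([-1.79891953e+02, -1.00115515e-02,  1.34517620e+01]), 'ft_force': array([-0.21633717, -0.89976361,  0.03948923]), 'wrist_torque': array([ 0.01046083, -0.01718343, -0.02722773]), 'grip_force': 0.0, 'finger_gap': 85.15709910102797}
top 519.0675295896042 519.0675295896042 310.1932962918181 198.72378708367026 [[-8.40421408e-03 -9.93829956e-01  1.10595606e-01  3.04535240e+02]
 [-9.99809396e-01  6.40228324e-03 -1.84440539e-02  5.28794142e+00]
 [ 1.76221888e-02 -1.10729534e-01 -9.93694334e-01  1.65375493e+03]
 [ 0.00000000e+00  0.00000000e+00  0.00000000e+00  1.00000000e+00]]
scene 480.1108466592208 480.1108466592208 316.7639314791553 198.33426728358876 [[ 7.28740863e-01  5.80629723e-01 -3.63050794e-01  9.82306868e+02]
 [ 6.84771202e-01 -6.21762190e-01  3.80131793e-01 -5.62254402e+02]
 [-5.01543896e-03 -5.25624300e-01 -8.50702028e-01  1.31491475e+03]
 [ 0.00000000e+00  0.00000000e+00  0.00000000e+00  1.00000000e+00]]
```

Run:
```python
import cv2
for n in ("top","scene"):
    cv2.imwrite(f"pics/{n}0b.png",cv2.resize(cv2.imread(f"pics/{n}0.png"),(800,500),interpolation=cv2.INTER_CUBIC))
```

```text
(no output)
```

View pics/top0.png

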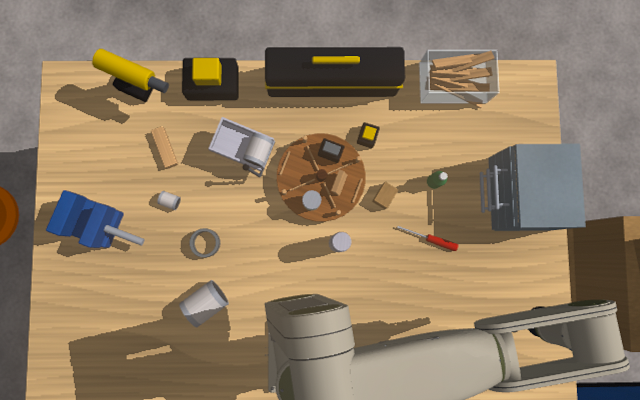

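View pics/scene0.png

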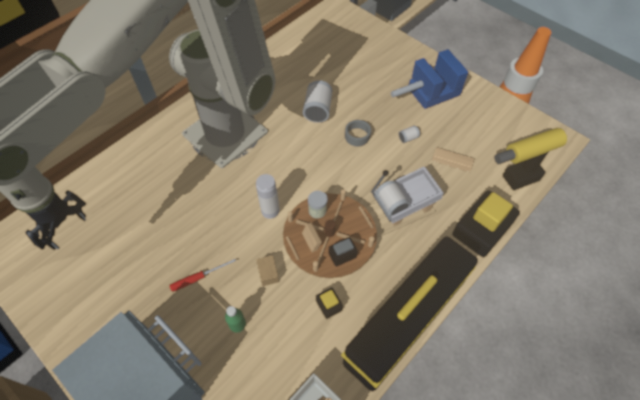

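The top view shows the carousel hub at about (321,176). The chute with the tin is at (240,145), tin (257,152). The jar is at (312,200), the black block at (331,149) and the chock at (341,183). Tins that could be confused: small (168,200), large (203,302) and the one in the chute (257,152); the job's is the one in the chute. Taking a close crop next.

Run:
```python
import cv2
im=cv2.imread("pics/top0.png")[110:260,195:405]
cv2.imwrite("pics/crop1.png",cv2.resize(im,None,fx=3.8,fy=3.8,interpolation=cv2.INTER_CUBIC))
```

```text
(no output)
```

View pics/crop1.png

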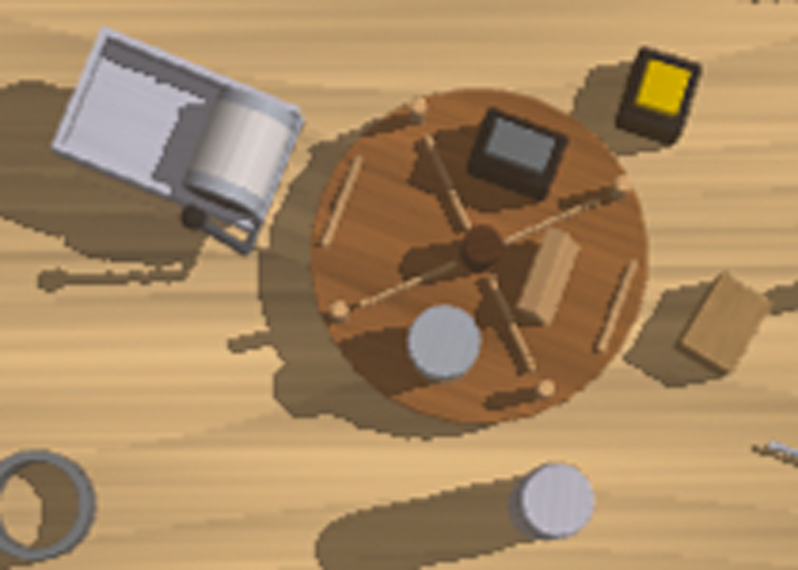

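```bash
cat > h.py <<'E'
import numpy as np
def back(d,uv,z):
    T=np.asarray(d["extrinsics"]);r=T[:3,:3]@np.array([(uv[0]-d["cx"])/d["fx"],(uv[1]-d["cy"])/d["fy"],1])
    return T[:3,3]+r*(z-T[2,3])/r[2]
def proj(d,p):
    T=np.asarray(d["extrinsics"]);c=T[:3,:3].T@(np.asarray(p)-T[:3,3]);return np.array([d["fx"]*c[0]/c[2]+d["cx"],d["fy"]*c[1]/c[2]+d["cy"]])
E
python3 - <<'E'
from bench import *
from h import *
np.set_printoptions(precision=1,suppress=True)
d=snapshot("top")
P=dict(pegNW=(419,104,95),pegNE=(624,182,95),pegSE=(545,388,95),pegSW=(339,309,95),hub=(482,245,105),knob=(194,216,139),can=(558,500,170),jar=(444,342,119),bat=(666,80,59),box=(737,315,45),
 c1=(104,31,111),c2=(54,148,111),c3=(301,107,88),c4=(252,250,88),railW=(342,200,55),railE=(616,305,55))
R={k:back(d,(195+(u+.5)/3.8-.5,110+(v+.5)/3.8-.5),z) for k,(u,v,z) in P.items()}
for k,v in R.items():print(k,v)
c=(sum(R[k] for k in R if k[:3]=='peg')/4)[:2];print("c",c)
for k,v in R.items():
    w=v[:2]-c;print(k,np.hypot(*w),np.degrees(np.arctan2(w[1],w[0])))
a=(R['c1']+R['c2']-R['c3']-R['c4'])[:2];print("chute dir",np.degrees(np.arctan2(a[1],a[0])))
E
```

```text
pegNW [668.3  -9.   95. ]
pegNE [ 603.7 -173.3   95. ]
pegSE [ 438.  -107.4   95. ]
pegSW [502.2  55.9  95. ]
hub [551.5 -58.2 105. ]
knob [570.1 166.7 139. ]
can [ 347.1 -110.5  170. ]
jar [472.6 -27.  119. ]
bat [ 696.1 -213.9   59. ]
box [ 501.5 -270.2   45. ]
c1 [725.1 242.2 111. ]
c2 [630.2 280.8 111. ]
c3 [667.9  86.3  88. ]
c4 [551.2 125.6  88. ]
railW [597.5  54.4  55. ]
railE [ 509.2 -169.4   55. ]
c [553.  -58.5]
pegNW 125.41360375419762 23.216854450129926
pegNE 125.51630860944846 -66.21215279188117
pegSE 125.0123263385942 -156.97042952454194
pegSW 125.11236343449924 113.97377595780907
hub 1.5735303455181868 169.03847475023375
knob 225.83940102899743 85.66728524672196
can 212.39935850747173 -165.81561741713108
jar 86.36326560139062 158.62998321297417
bat 211.20601358608053 -47.3742777026505
box 217.9542732377537 -103.66812343165398
c1 346.4395050698782 60.22380687712823
c2 347.9174572049049 77.18120307843205
c3 184.79106717232827 51.58220599715531
c4 184.10075921843392 90.57775928441369
railW 121.34111987474446 68.50669493379806
railE 119.30913569671556 -111.56977131851282
chute dir 66.34375139123395
```

```bash
cat >> h.py <<'E'
def rel(s,target,yaw):
    from scipy.spatial.transform import Rotation as Ro
    R=Ro.from_euler("xyz",s["tcp_rot"],degrees=True);T=Ro.from_euler("xyz",[180,0,yaw],degrees=True)
    print("pos",s["tool_pos"].round(1),"rpy",s["tcp_rot"].round(1),"gap",s["finger_gap"].round(1),"F",s["ft_force"].round(1),"t",s["time"])
    print("shift/0.1m",(R.inv().apply(np.array(target)-s["tool_pos"])/100).round(3),"turn/60",((R.inv()*T).as_rotvec(degrees=True)/60).round(3))
E
python3 -m jog '0 0 0 0 0 .166 .3;0 0 0 0 0 .166 .3;0 0 0 0 0 .166 .3;0 0 0 0 0 .166 .3;0 0 0 0 0 .166 .3'
python3 -m jog '0 0 0 0 0 .166 .3;0 0 0 0 0 .166 .3;0 0 0 0 0 .166 .3;0 0 0 0 0 0 .3'
python3 -c "
from bench import *;from h import *
rel(sense(),[602.9,-173.1,403],-66.5)"
```

```text
time: 0.78
tool_pos: [139.6, -583.4, 404.3]
tcp_rot: [-180.0, 0.0, -36.7]
ft_force: [-1.0, -0.1, -0.2]
finger_gap: 29.9
grip_force: 0.0
time: 1.27
tool_pos: [139.6, -583.4, 404.3]
tcp_rot: [-180.0, 0.0, -66.2]
ft_force: [0.1, -0.6, -0.1]
finger_gap: 29.9
grip_force: 0.0Traceback (most recent call last):
  File "<string>", line 3, in <module>
    rel(sense(),[602.9,-173.1,403],-66.5)
    ~~~^^^^^^^^^^^^^^^^^^^^^^^^^^^^^^^^^^
  File "h.py", line 10, in rel
    print("pos",s["tool_pos"].round(1),"rpy",s["tcp_rot"].round(1),"gap",s["finger_gap"].round(1),"F",s["ft_force"].round(1),"t",s["time"])
                                                                         ^^^^^^^^^^^^^^^^^^^^^
AttributeError: 'float' object has no attribute 'round'
```

```bash
sed -i 's/s\["finger_gap"\].round(1)/s["finger_gap"]/' h.py
python3 -c "
from bench import *;from h import *
rel(sense(),[602.9,-173.1,403],-66.5)"
```

```text
pos [ 139.6 -583.4  404.3] rpy [-180.     0.   -66.2] gap 29.868070935067998 F [ 0.1 -0.6 -0.1] t 1.275
shift/0.1m [-1.881 -5.896  0.015] turn/60 [-0.     0.001  0.006]
```

```bash
python3 -m jog '-.157 -.491 0 0 0 0 .3;-.157 -.491 0 0 0 0 .3;-.157 -.491 0 0 0 0 .3;-.157 -.491 0 0 0 0 .3;-.157 -.491 0 0 0 0 .3' >/dev/null
python3 -m jog '-.157 -.491 0 0 0 0 .3;-.157 -.491 0 0 0 0 .3;-.157 -.491 0 0 0 0 .3;-.157 -.491 0 0 0 0 .3;-.157 -.491 0 0 0 0 .3' >/dev/null
python3 -m jog '-.157 -.491 0 0 0 0 .3;-.157 -.491 0 0 0 0 .3;0 0 0 0 0 0 .3;0 0 0 0 0 0 .3'
python3 - <<'E'
from bench import *;from h import *;import cv2
rel(sense(),[602.9,-173.1,245],-66.5)
d=snapshot("wrist");cv2.imwrite("pics/w1.png",d["img"][:,:,::-1])
np.set_printoptions(precision=1,suppress=True)
for a in (-66.5,23.5,-156.5):
    t=np.radians(a);print(a,proj(d,[553+125*np.cos(t),-58.5+125*np.sin(t),95]))
print("hub",proj(d,[553,-58.5,105]))
E
```

```text
time: 3.02
tool_pos: [602.7, -173.6, 404.3]
tcp_rot: [179.9, 0.0, -66.0]
ft_force: [-0.4, -0.7, -0.6]
finger_gap: 29.7
grip_force: 0.0
pos [ 602.7 -173.6  404.3] rpy [179.9   0.  -66. ] gap 29.73168569302277 F [-0.4 -0.7 -0.6] t 3.025
shift/0.1m [-0.003 -0.005  1.593] turn/60 [0.001 0.    0.008]
-66.5 [324.3 185. ]
23.5 [213.8 289.4]
-156.5 [432.9 290.9]
hub [323.4 295.8]
```

View pics/w1.png

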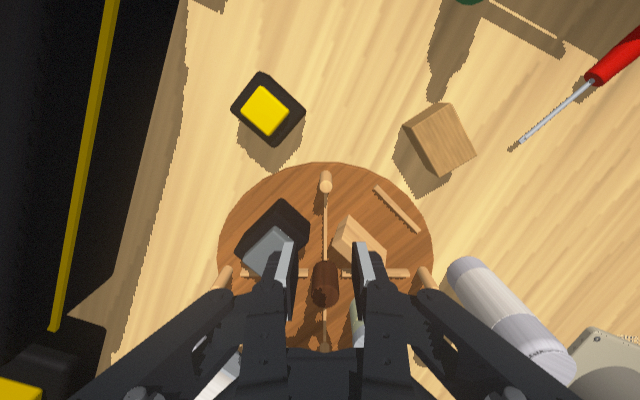

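The wrist view shows peg_a at (325,181), where I predicted it, midway between the fingers. The chock is at (355,245) and the block at (270,245). Descending.

```bash
python3 -m jog '0 0 .5 0 0 .008 .3;0 0 .5 0 0 0 .3;0 0 .4 0 0 0 .3;0 0 .23 0 0 0 .3;0 0 0 0 0 0 .3'
python3 -m jog '0 .11 0 0 0 -.1 .3;.01 .131 0 0 0 -.1 .3'
```

```text
time: 3.7
tool_pos: [601.0, -174.4, 239.3]
tcp_rot: [179.8, 0.2, -66.7]
ft_force: [0.7, -0.7, -0.5]
finger_gap: 30.2
grip_force: 0.0
time: 3.95
tool_pos: [582.1, -186.0, 244.0]
tcp_rot: [-179.9, -0.1, -54.5]
ft_force: [1.8, 1.1, 0.4]
finger_gap: 29.8
grip_force: 0.6
```

```bash
cat >> h.py <<'E'
def at(th,z=240,r=125):
    t=np.radians(th);return [553+r*np.cos(t),-58.5+r*np.sin(t),z]
E
python3 -c "
from bench import *;from h import *
rel(sense(),at(-54.5),-54.5)"
```

```text
pos [ 582.1 -186.   244. ] rpy [-1.799e+02 -1.000e-01 -5.450e+01] gap 29.832866399884313 F [1.8 1.1 0.4] t 3.95
shift/0.1m [ 0.043 -0.504  0.041] turn/60 [-0.002 -0.002  0.   ]
```

```bash
python3 -m jog '.02 -.2 0 0 0 0 .3;.02 -.2 0 0 0 0 .3;0 -.1 0 0 0 0 .3;-.007 -.131 0 0 0 -.1 .3;-.007 -.131 0 0 0 -.1 .3'
python3 -c "
from bench import *;from h import *
rel(sense(),at(-42.5),-42.5)"
```

```text
time: 4.58
tool_pos: [644.9, -142.8, 243.1]
tcp_rot: [-180.0, -0.1, -42.5]
ft_force: [-0.9, 0.0, 0.7]
finger_gap: 29.8
grip_force: 0.6
pos [ 644.9 -142.8  243.1] rpy [-1.80e+02 -1.00e-01 -4.25e+01] gap 29.835959077179968 F [-0.9  0.   0.7] t 4.575
shift/0.1m [ 0.003 -0.001  0.031] turn/60 [-0.    -0.001 -0.   ]
```

```bash
R='-.007 -.131 0 0 0 -.1 .3'
python3 -m jog '-.007 -.131 0.03 0 0 -.1 .3;-.007 -.131 0 0 0 -.1 .3;-.007 -.131 0 0 0 -.1 .3;-.007 -.131 0 0 0 -.1 .3;-.007 -.131 0 0 0 -.1 .3'
python3 -m jog '-.007 -.131 0 0 0 -.1 .3;-.007 -.131 0 0 0 -.1 .3;-.007 -.131 0 0 0 -.1 .3;-.007 -.131 0 0 0 -.1 .3;-.007 -.131 0 0 0 -.1 .3'
python3 -c "
from bench import *;from h import *
rel(sense(),at(17.5),17.5)"
```

```text
time: 5.2
tool_pos: [674.8, -85.2, 239.7]
tcp_rot: [180.0, -0.0, -12.5]
ft_force: [-0.5, -0.4, -0.2]
finger_gap: 29.8
grip_force: 0.5
time: 5.82
tool_pos: [672.1, -20.3, 239.8]
tcp_rot: [180.0, -0.0, 17.5]
ft_force: [-0.5, -1.0, -0.0]
finger_gap: 29.7
grip_force: 0.5
pos [672.1 -20.3 239.8] rpy [180.   -0.   17.5] gap 29.715329043446868 F [-0.5 -1.  -0. ] t 5.825
shift/0.1m [-0.001  0.006 -0.002] turn/60 [ 0.001 -0.001 -0.   ]
```

```bash
python3 -m jog '-.007 -.131 0 0 0 -.1 .3;-.007 -.131 0 0 0 -.1 .3;-.007 -.131 0 0 0 -.1 .3;-.007 -.131 0 0 0 -.1 .3;-.007 -.131 0 0 0 -.1 .3'
python3 -m jog '-.007 -.131 0 0 0 -.1 .3;-.007 -.131 0 0 0 -.1 .3;-.007 -.131 0 0 0 -.1 .3;-.007 -.131 0 0 0 -.1 .3;-.007 -.131 0 0 0 -.1 .3'
python3 -m jog '-.007 -.131 0 0 0 -.1 .3;-.007 -.131 0 0 0 -.1 .3;-.007 -.131 0 0 0 -.1 .3;-.003 -.065 0 0 0 -.05 .3;0 0 0 0 0 0 .3'
python3 - <<'E'
from bench import *;from h import *;import cv2
rel(sense(),at(117),117)
d=snapshot("top");im=d["img"][110:260,195:405,::-1]
cv2.imwrite("pics/crop2.png",cv2.resize(im,None,fx=3.8,fy=3.8,interpolation=cv2.INTER_CUBIC))
E
```

```text
time: 6.45
tool_pos: [637.4, 34.5, 240.0]
tcp_rot: [179.9, -0.1, 47.5]
ft_force: [-0.7, -1.2, 0.4]
finger_gap: 29.9
grip_force: 0.5
time: 7.08
tool_pos: [579.9, 64.7, 240.1]
tcp_rot: [179.9, -0.0, 77.5]
ft_force: [0.7, -1.4, -0.3]
finger_gap: 29.8
grip_force: 0.5
time: 7.7
tool_pos: [534.3, 66.2, 239.7]
tcp_rot: [179.9, 0.0, 98.3]
ft_force: [-0.2, 0.7, 0.8]
finger_gap: 29.8
grip_force: 0.0
pos [534.3  66.2 239.7] rpy [179.9   0.   98.3] gap 29.842228113266078 F [-0.2  0.7  0.8] t 7.7
shift/0.1m [-0.077 -0.395 -0.003] turn/60 [ 0.001  0.    -0.312]
```

View pics/crop2.png

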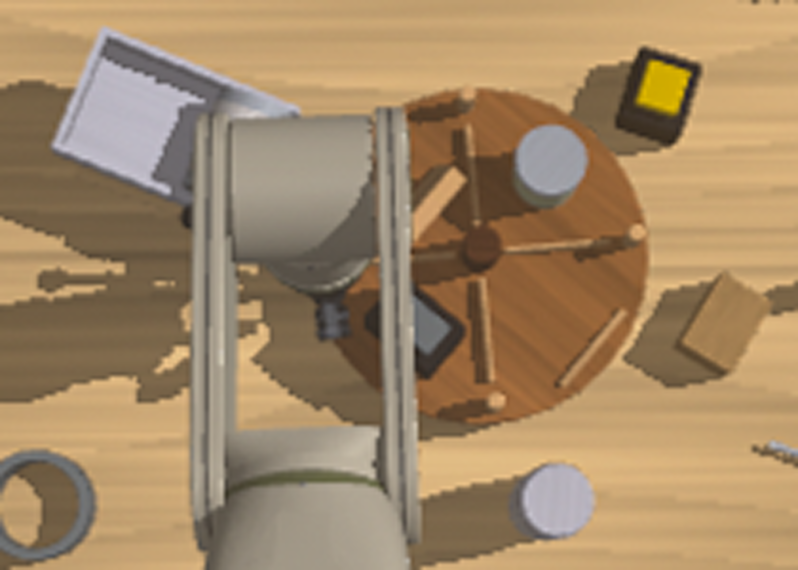

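The top view shows pegs at (466,97), (637,233) and (497,401) in crop pixels, and the chock coming towards the chute at (440,195). The rest is hidden by the arm.

Run:
```python
from bench import *;from h import *
d=snapshot("top")
for (u,v),o in zip([(466,97),(637,233),(497,401)],(-45,-135,135)):
    w=back(d,(195+(u+.5)/3.8-.5,110+(v+.5)/3.8-.5),95)[:2]-[553,-58.5];a=np.degrees(np.arctan2(w[1],w[0]));print(np.hypot(*w),a,"bay",(a-o)%360)
```

```text
121.43378147436033 5.452582075199971 bay 50.45258207519997
124.80007613990189 -85.81108704135663 bay 49.18891295864337
125.54476978868217 -175.1508059552515 bay 49.849194044748515
```

```bash
python3 -m jog '-.007 -.131 0 0 0 -.1 .3;-.006 -.109 0 0 0 -.083 .3;-.004 -.087 0 0 0 -.067 .3;-.002 -.055 0 0 0 -.042 .3;-.001 -.026 0 0 0 -.02 .3'
python3 -m jog '0 0 0 0 0 0 .3;0 0 0 0 0 0 .3'
python3 - <<'E'
from bench import *;from h import *;import cv2
rel(sense(),at(117),117)
d=snapshot("top");im=d["img"][110:260,195:405,::-1]
cv2.imwrite("pics/crop3.png",cv2.resize(im,None,fx=3.8,fy=3.8,interpolation=cv2.INTER_CUBIC))
E
```

```text
time: 8.43
tool_pos: [495.9, 53.7, 239.1]
tcp_rot: [180.0, 0.0, 117.0]
ft_force: [0.3, 0.6, 0.3]
finger_gap: 29.9
grip_force: 0.6
time: 8.68
tool_pos: [495.9, 53.8, 238.8]
tcp_rot: [180.0, 0.0, 117.0]
ft_force: [-0.2, 0.7, 0.1]
finger_gap: 29.9
grip_force: 0.0
pos [495.9  53.8 238.8] rpy [180.   0. 117.] gap 29.911517238194662 F [-0.2  0.7  0.1] t 8.675
shift/0.1m [-0.01  -0.001 -0.012] turn/60 [ 0.     0.    -0.001]
```

View pics/crop3.png

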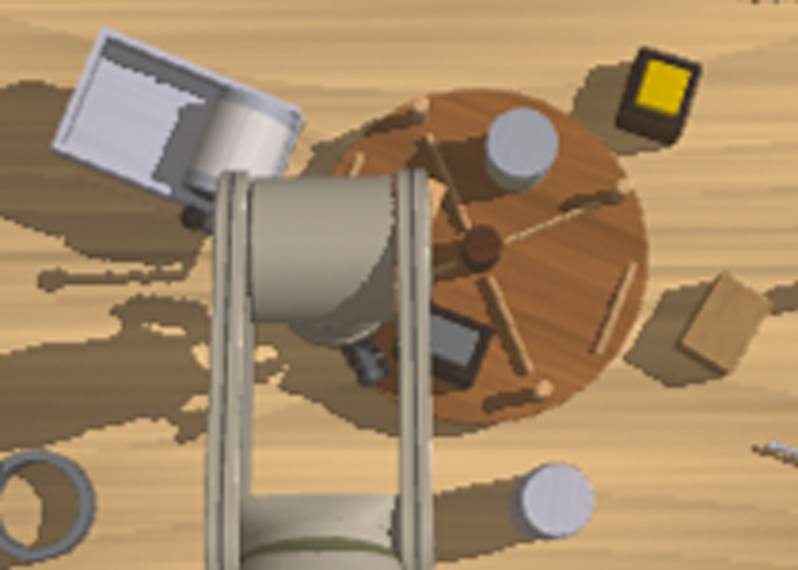

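The pegs are now at (421,103), (624,185) and (544,389), so the bay faces about 68°, squarely into the chute. The tin and gate are untouched. Raising the hand and going behind the knob.

```bash
python3 -m jog '0 0 -.2 0 0 0 .3;0 0 -.5 0 0 0 .3;0 0 -.6 0 0 0 .6;0 0 -.5 0 0 0 1;0 0 0 0 0 -.166 1'
python3 -m jog '0 0 0 0 0 -.174 1;0 0 0 0 0 -.174 1;0 0 0 0 0 -.174 1;0 0 0 0 0 0 1;0 0 0 0 0 0 1'
python3 - <<'E'
from bench import *;from h import *
rel(sense(),[576.2,206.6,410],158.4)
E
```

```text
time: 9.35
tool_pos: [496.9, 53.9, 424.6]
tcp_rot: [179.6, 0.3, 127.1]
ft_force: [-0.0, 0.5, -1.6]
finger_gap: 0.4
grip_force: 0.0
time: 9.98
tool_pos: [495.7, 53.8, 418.7]
tcp_rot: [-180.0, -0.0, 158.0]
ft_force: [1.3, -0.2, -0.9]
finger_gap: -0.1
grip_force: 0.0
pos [495.7  53.8 418.7] rpy [-180.   -0.  158.] gap -0.14234924659509018 F [ 1.3 -0.2 -0.9] t 9.975
shift/0.1m [-0.175  1.718  0.086] turn/60 [-0.    -0.    -0.006]
```

```bash
python3 -m jog '-.04 .43 0 0 0 -.006 1;-.04 .43 0 0 0 0 1;-.04 .43 0 0 0 0 1;-.055 .43 0 0 0 0 1;0 0 0 0 0 0 1'
python3 - <<'E'
from bench import *;from h import *;import cv2
rel(sense(),[576.2,206.6,265],158.4)
d=snapshot("wrist");cv2.imwrite("pics/w2.png",d["img"][:,:,::-1])
print(proj(d,[570.1,166.7,139]), proj(d,[576.2,206.6,92]))
d=snapshot("top");im=d["img"][110:260,195:405,::-1]
E
```

```text
time: 10.6
tool_pos: [575.3, 209.9, 417.6]
tcp_rot: [-180.0, -0.1, 158.6]
ft_force: [-0.4, -1.3, -0.4]
finger_gap: -0.1
grip_force: 0.0
pos [575.3 209.9 417.6] rpy [-1.800e+02 -1.000e-01  1.586e+02] gap -0.07509472078425847 F [-0.4 -1.3 -0.4] t 10.6
shift/0.1m [-0.022 -0.027  1.526] turn/60 [-0.    -0.001  0.004]
[277.32880338 208.10340232] [320.8618453  184.41584565]
```

View pics/w2.png

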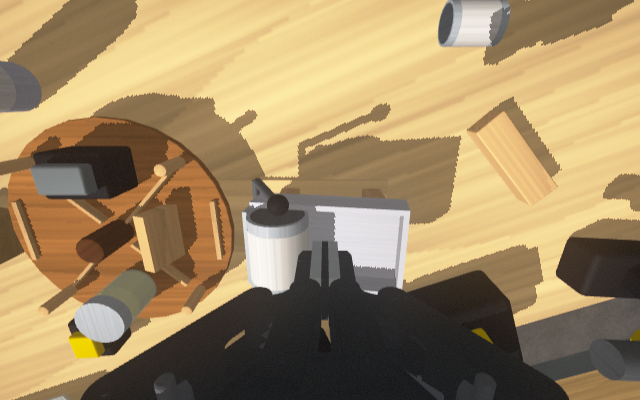

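Run:
```python
from bench import *;from h import *
d=snapshot("wrist")
a=np.radians(68.4)
def st(x,y,z): return [553+x*np.sin(a)+y*np.cos(a),-58.5-x*np.cos(a)+y*np.sin(a),z]
for y in (240,330):print("wall",y,proj(d,st(-53,y,62+28+(y-180)*.14)))
for x in (-68,-71):print("knob",x,proj(d,st(x,216,139)))
for x in (-76,-79):print("tip",x,proj(d,st(x,255,92)))
rel(sense(),st(-78,253,265),158.4)
```

```text
wall 240 [309.04658025 206.23104172]
wall 330 [396.20811848 210.81368031]
knob -68 [280.36964272 206.43962114]
knob -71 [280.21768615 203.36452969]
tip -76 [323.17323196 183.86097756]
tip -79 [323.17726545 181.13592141]
pos [574.7 207.1 418.5] rpy [-180.    -0.   158.6] gap 0.09542383804190507 F [ 0.3 -0.6 -0.3] t 10.75
shift/0.1m [ 0.003 -0.019  1.535] turn/60 [-0.001 -0.     0.003]
```

Run:
```python
import cv2
im=cv2.imread("pics/w2.png")[160:260,235:425]
cv2.imwrite("pics/w2c.png",cv2.resize(im,None,fx=4,fy=4,interpolation=cv2.INTER_CUBIC))
```

```text
(no output)
```

View pics/w2c.png

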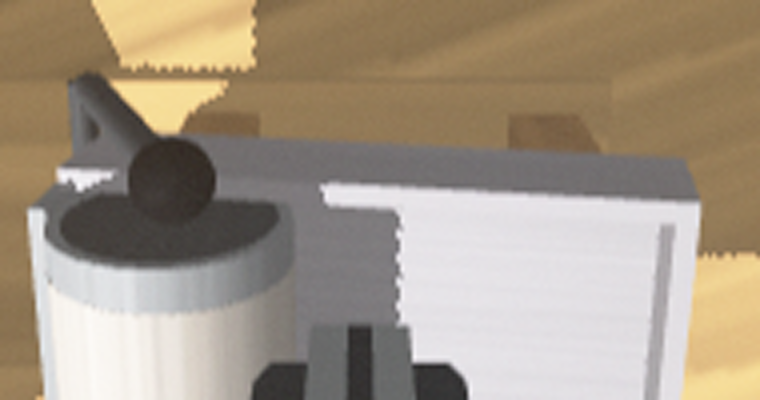

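The crop shows the knob at (278,205) and the wall's outer top edge at row 205, both as predicted. Descending behind the knob, outside the wall.

```bash
python3 -m jog '0 0 .5 0 0 0 1;0 0 .5 0 0 0 1;0 0 .4 0 0 0 1;0 0 .13 0 0 0 1;0 0 0 0 0 0 1'
python3 - <<'E'
from bench import *;from h import *
a=np.radians(68.4)
def st(x,y,z): return [553+x*np.sin(a)+y*np.cos(a),-58.5-x*np.cos(a)+y*np.sin(a),z]
rel(sense(),st(-77,130,265),158.4)
E
```

```text
time: 11.38
tool_pos: [575.3, 206.8, 266.8]
tcp_rot: [179.9, 0.1, 158.5]
ft_force: [0.8, 1.4, 3.0]
finger_gap: 0.0
grip_force: 0.0
pos [575.3 206.8 266.8] rpy [1.799e+02 1.000e-01 1.585e+02] gap 0.000698838040727204 F [0.8 1.4 3. ] t 11.375
shift/0.1m [ 0.004 -1.249  0.017] turn/60 [0.001 0.002 0.002]
```

```bash
python3 -m jog '0 -.12 0 0 0 0 1;0 -.12 0 0 0 0 1;0 -.12 0 0 0 0 1;0 -.12 0 0 0 0 1;0 -.12 0 0 0 0 1'
python3 -m jog '0 -.12 0 0 0 0 1;0 -.12 0 0 0 0 1;0 -.12 0 0 0 0 1;0 -.12 0 0 0 0 1;0 -.1 0 0 0 0 1'
python3 -m jog '0 -.07 0 0 0 0 1;0 0 0 0 0 0 1'
python3 - <<'E'
from bench import *;from h import *;import cv2
rel(sense(),[0,0,0],158.4)
d=snapshot("scene");im=d["img"][140:290,270:480,::-1]
cv2.imwrite("pics/s2.png",cv2.resize(im,None,fx=3.8,fy=3.8,interpolation=cv2.INTER_CUBIC))
E
```

```text
time: 12.0
tool_pos: [552.3, 150.7, 265.3]
tcp_rot: [-180.0, -0.1, 158.6]
ft_force: [-0.7, 0.3, -0.2]
finger_gap: 0.2
grip_force: 0.0
time: 12.62
tool_pos: [531.6, 96.8, 265.7]
tcp_rot: [-180.0, -0.0, 158.6]
ft_force: [-0.2, 0.9, 0.4]
finger_gap: 0.1
grip_force: 0.0
time: 12.88
tool_pos: [529.4, 90.8, 266.1]
tcp_rot: [180.0, 0.0, 158.6]
ft_force: [-1.3, -0.5, 1.8]
finger_gap: -0.4
grip_force: 0.8
pos [529.4  90.8 266.1] rpy [180.    0.  158.6] gap -0.3654884936156923 F [-1.3 -0.5  1.8] t 12.875
shift/0.1m [ 4.6   -2.776  2.658] turn/60 [0.    0.    0.004]
```

View pics/s2.png

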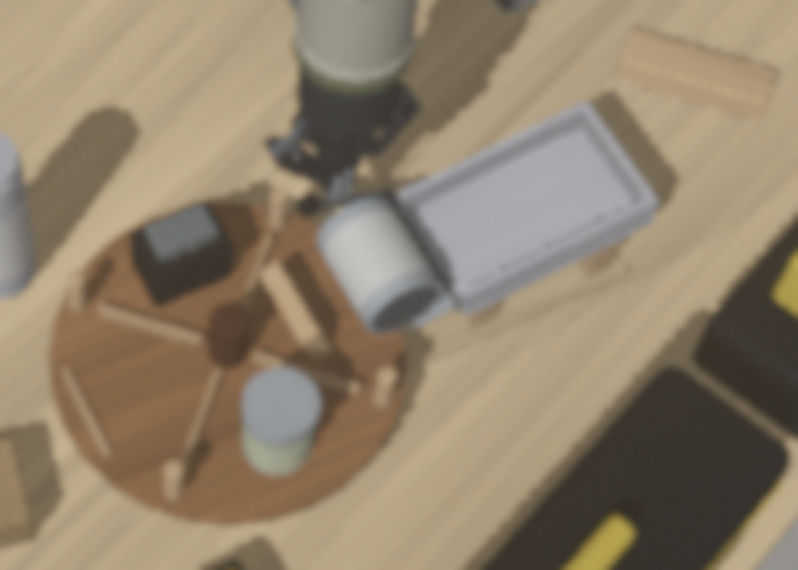

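The tin is at about (385,265) and has just rolled off the lip towards the chock. The lever is over. Waiting, then retreating upwards.

```bash
python3 -m jog '0 0 0 0 0 0 1;0 0 0 0 0 0 1;0 0 0 0 0 0 1;0 0 0 0 0 0 1;0 0 0 0 0 0 1' | head -2
python3 -m jog '0 0 0 0 0 0 1;0 0 0 0 0 0 1;0 0 0 0 0 0 1;0 0 0 0 0 0 1;0 0 0 0 0 0 1'
python3 - <<'E'
from bench import *;from h import *;import cv2
rel(sense(),[0,0,0],158.4)
d=snapshot("scene");im=d["img"][140:290,270:480,::-1]
cv2.imwrite("pics/s3.png",cv2.resize(im,None,fx=3.8,fy=3.8,interpolation=cv2.INTER_CUBIC))
E
```

```text
time: 13.55
tool_pos: [529.4, 91.1, 265.8]
time: 14.18
tool_pos: [529.4, 91.1, 265.8]
tcp_rot: [180.0, 0.0, 158.7]
ft_force: [0.8, -0.5, 2.4]
finger_gap: -0.1
grip_force: 1.4
pos [529.4  91.1 265.8] rpy [180.    0.  158.7] gap -0.1419493256607802 F [ 0.8 -0.5  2.4] t 14.175
shift/0.1m [ 4.599 -2.776  2.657] turn/60 [0.    0.    0.004]
```

View pics/s3.png

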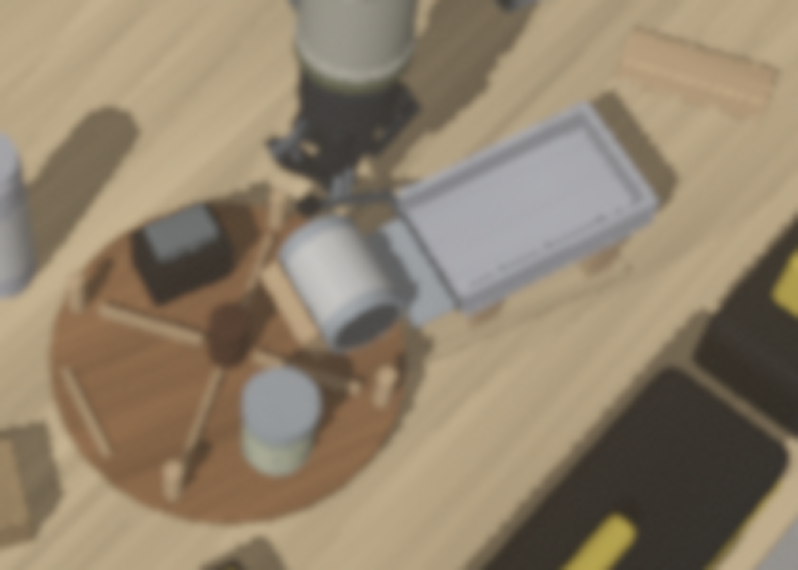

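The tin at (345,285) lies against the chock and the flap at (415,275) is down. Retreating.

```bash
python3 -m jog '0 .1 0 0 0 0 1;0 0 -.2 0 0 0 1;0 0 -.5 0 0 0 1;0 0 -.5 0 0 0 1;0 0 -.5 0 0 0 1' | head -2
python3 -m jog '.4 0 0 0 0 0 1;.5 0 0 0 0 0 1;.5 0 0 0 0 0 1;0 0 0 0 0 0 1;0 0 0 0 0 0 1'
python3 - <<'E'
from bench import *;from h import *;import cv2
d=snapshot("top");im=d["img"][110:260,195:405,::-1]
cv2.imwrite("pics/crop4.png",cv2.resize(im,None,fx=3.8,fy=3.8,interpolation=cv2.INTER_CUBIC))
a=np.radians(68.4)
def st(x,y,z): return [553+x*np.sin(a)+y*np.cos(a),-58.5-x*np.cos(a)+y*np.sin(a),z]
for n,p in dict(seat=st(0,98,83),knob_open=st(-68,103,98)).items():print(n,((proj(d,p)-[195,110])*3.8).round())
E
```

```text
time: 14.85
tool_pos: [532.8, 101.0, 436.7]
time: 15.48
tool_pos: [402.7, 151.7, 435.7]
tcp_rot: [180.0, 0.0, 158.7]
ft_force: [-0.6, -0.2, -0.5]
finger_gap: 0.1
grip_force: 0.0
seat [367. 202.]
knob_open [329. 275.]
```

View pics/crop4.png

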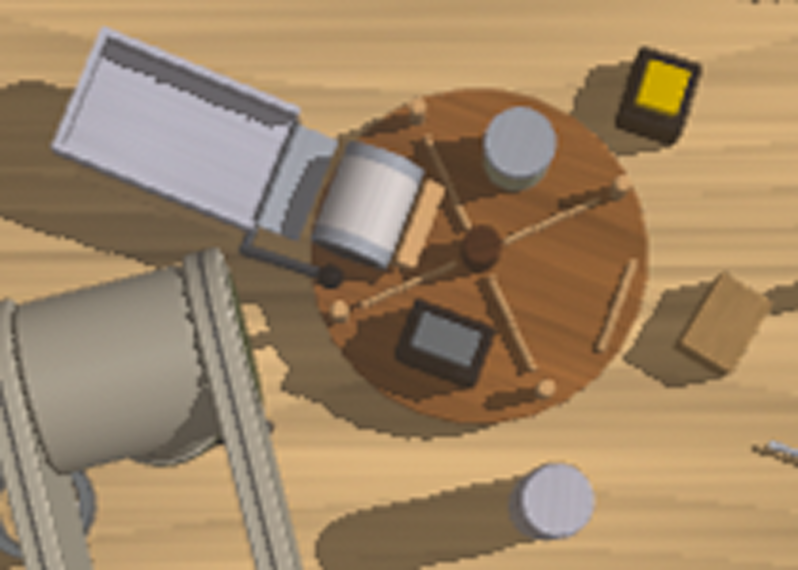

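The knob is at (329,276), against a predicted (329,275) when fully open. The tin is at (369,205), against the predicted seat at (367,202). The pegs are unmoved, so everything is in place.

```bash
python3 -c "
from bench import *
print(hand_in())"
```

```text
the job is handed in; nothing more can be done
None
```

I turned the carousel until the chocked bay faced the chute and swung the gate fully open; the last picture before hand-in showed the tin seated against the chock, and no verdict came back.

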